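# Find the loose rack divider and pull it for repair

## Task

One of the four dividers in the slotted chrome rack has worked loose in its slot: take the dividers by their top bars and rock them, first to your (the robot's) left and then to your right, until you have felt the one with play give both ways. Draw that one straight up out of its slot and lower it into the square glass baking dish, letting go only once it stands upright on the bottom, beside the egg cup and timer knob. Leave the firm dividers seated, never let a divider tip over, and do not disturb anything else; the dish must stay about where it is.

Things in the scene. Friction and masses are not known exactly. Their poses are not given: they have to be found in the camera images.
- rack: Slotted chrome rack, fixed low box 120 (its x) x 288 (its y) x 50 mm high. Origin: centre of underside; z up, y along its length to the robot's left (yaw within 0.3 rad). Four slots in its top, 84 x 26 mm, long side along x, at y = +0.108, +0.036, -0.036, -0.108 m; they look alike. In one, a different one each start, the divider is loose; the other three hold theirs firmly with a catch.
- div_a: Tray divider (0.3 kg) in the leftmost slot; all four are alike: metal foot block 80 (x) x 20 (y) x 50 mm high, end notches, carrying a hoop of 10 mm round bar whose level top bar runs along x (54 mm straight), its axis 113 mm above the foot's underside. Origin: centre of the foot's underside, z up. Seated, the origin is 4 mm above the counter, so the bar's axis is at 117 mm, 67 mm above the rack's top.
- div_a_top (a point): Middle of div_a's top bar, on the bar's axis.
- div_b: Divider in the second slot from the left (rack y = +0.036 m), same as div_a. Grip the bar from above, fingers closing along y; the next dividers are 72 mm away.
- div_b_top (a point): Middle of div_b's top bar, on the bar's axis.
- div_c: Divider in the third slot from the left (rack y = -0.036 m), same as div_a. A firm divider gives 3 mm or less at the bar when pushed along the rack's y with 5 N and cannot be lifted out.
- div_c_top (a point): Middle of div_c's top bar, on the bar's axis.
- div_d: Divider in the rightmost slot (rack y = -0.108 m), same as div_a. The loose one rocks about its foot, about 7 mm to each side at the bar along the rack's y under less than 2 N (up to 12 mm if pushed on), and lifts straight out (slot 46 mm deep).
- div_d_top (a point): Middle of div_d's top bar, on the bar's axis.
- dish: Square clear glass baking dish, open on top, 200 x 200 x 50 mm outside, walls and floor 6 mm, loose, 0.85 kg. Origin at the centre of its underside, axes along its sides, z up (yaw within 0.3 rad). The egg cup and the timer knob stand in its half on the +y side; the half on the -y side is free.
- egg_cup: White ceramic egg cup, 50 mm across at the rim, 58 mm tall, standing in the dish. Origin at the centre of its underside.
- timer: Round steel timer knob, 64 mm across, 34 mm tall, standing in the dish. Origin at the centre of its underside. Bystander.
- spoon: Black silicone spoon lying on the counter near the robot. Bystander.
- mug: Blue ceramic mug, 80 mm across, 90 mm tall, beyond the rack and dish. Origin at the centre of its underside. Bystander.
- jar: Glass jar with a steel cap, 70 mm across, 110 mm tall, beyond the rack and dish. Origin at the centre of its underside. Bystander.
Mind the look-alikes: they are no part of the job. Leave any green look-alike of the div_c alone.

How it is judged:
By the outcome, as a careful person would: the job done as asked, in the order asked, and still so for the second after the job is handed in, with the robot touching nothing.
It also fails if it takes over 72 s, if anything falls off the work surface, if the arm or the gripper's body presses on something with over 40 N, if the wrist force passes 120 N, or if a joint passes its speed limit or range.

## Robot

A 6-joint arm with a two-finger parallel gripper is mounted at the origin on the work surface. World frame = base frame: x ahead of the robot, y to its left, z up, the work surface at z = 0. Lengths are in mm, angles in rad, forces in N, time in s.
With the tool pointing down it reaches from about 375 to 825 mm from the base axis. Payload 5.5 kg.
Tool frame: the origin (TCP) lies between the finger pads; the fingertips stand 19 mm ahead of it and the grasp point (between the pads) is the TCP (arm.tip_extent is the distance from the TCP to the fingertips, in mm); x points along the fingers, z is the direction in which the jaws open and shut, and the axes are right-handed (so a half turn about x gives the same grasp; the last joint's range is limited). The gripper opens to 85 mm and grips with 20 to 120 N. Pads are 22 mm wide; open, the fingers measure 114 mm over their backs; the gripper's body (76 mm by 85 mm) begins 54 mm behind the grasp point. The pads swing forward as they close: fully open they stand 13 mm farther back than shut.
Start: joints at [1.142, 0.314, -0.047, 1.21, 0, 1.571], TCP at [249.464, 545.676, 250.299] pointing down, gripper open.
Joint ranges: [-2.67, 2.67], [-0.69, 1.73], [-1.03, 1.25], [-2.08, 2.16], [-1.42, 1.45], [-3.14, 3.14]. Speed limits (rad/s): [2.39, 2.39, 3.01, 3.14, 3.14, 3.14].

## Interface

Orientations are given as [roll, pitch, yaw] about the fixed x, y, z axes, in that order (R = Rz(yaw) Ry(pitch) Rx(roll)).
In Python, from rig import arm gives the robot as it stands. The module is installed in compiled form; this text tells all that it offers.
- The arm moves only by the shell command python3 -m handwheel 'ROWS' [FORCE]. ROWS is text: rows parted by semicolons, each of 5 numbers parted by spaces: the finger opening in mm, from 0 to 85.4, then the shift along the tool's x, y, z in mm, then the turn about the tool's x in degrees. A call has exactly 5 rows; each row is the pose to reach, as a shift and turn from the pose measured when the call began, along the tool's axes at that moment; what a row does not reach only later rows make up. A row lasts 1/8 s, in which the tool goes at most 62.5 mm and 10.7 degrees, less where a joint would pass 70% of its speed; a pose out of reach is approached as far as the arm can. A call with a gripper value outside its range is refused whole. The fingers move at their own pace and stop on an object; FORCE is the grip in N (left out, the last holds). Time passes only in rows, so rows that repeat a pose let the fingers close, or fill a call up. It gives the time, the measured TCP pose, the force and the opening at its end, in the units of the state.
- arm.get_state(): the state, without advancing time (a new reading comes with each control period).
- arm.snapshot(name): name is "side" or "top"; returns the picture (384x512x3 uint8, red, green, blue); there is no depth.
- arm.camera_model(name): a dict with "vertical_fov" (degrees; the focal length in pixels is half the picture's height over the tangent of half this angle, whatever the lens; pixels are square), "cx", "cy" (the principal point, pixels), "k1" (the pictures are not rectified: a ray, as slopes to the right and down, at radius r is drawn at 1 + k1 r^2 times it, then the intrinsics apply), "eye" and "rotation" of the camera in the world. Camera axes: x right, y down, z forward; pixel columns grow to the right and rows downward; lengths in mm; the calibration is good to about 2 mm. A picture is of the moment at which its call begins. camera_model takes no time and is no camera call.
- arm.job_done(): hands the job in, once; it reports no verdict.
The state is a dict: "time": time; "qpos": joint angles; "qd": joint speeds; "joint_efforts": joint torques, N m; "eef_pos": TCP position; "eef_rot": TCP orientation; "ft_force": force on the tool from outside, world axes, zero at the start; "wrist_torque": the same for the moment, N m; "gripper_width": opening from 0.0 (shut) to 1.0 (fully open).
Only numpy, scipy, OpenCV 4.12 (cv2) and the standard library are available. Lean on these libraries where they do the work, as an engineer would, in place of code of your own. Each camera call takes 0.05 s, during which the arm holds its last target.

## Working session

There is one attempt and no reset: what is moved stays moved. The work goes in short steps, Python scripts to look and compute and a shell command to move; the robot and the scene stay as the last step left them, time stands still between calls to the robot, and variables do not carry over. Pictures are saved under pics/ and viewed, and the job is handed in when it is done.

```bash
mkdir -p pics
cat > h.py <<'E'
import numpy as np, cv2
from rig import arm
def cam(n):
    m=arm.camera_model(n); f=192/np.tan(np.radians(m["vertical_fov"])/2)
    return m,f,np.array(m["eye"],float),np.array(m["rotation"],float)
def ray(n,u,v):
    m,f,e,R=cam(n); K=np.array([[f,0,m["cx"]],[0,f,m["cy"]],[0,0,1.]])
    d=np.array([(u-m["cx"])/f,(v-m["cy"])/f]); p=d.copy()
    for _ in range(50): p=d/(1+m["k1"]*(p@p))
    return e,R@np.array([p[0],p[1],1])
def at(n,u,v,z):
    e,d=ray(n,u,v); return e+d*(z-e[2])/d[2]
def proj(n,P):
    m,f,e,R=cam(n); c=R.T@(np.array(P,float)-e); p=c[:2]/c[2]; p=p*(1+m["k1"]*(p@p))
    return p*f+[m["cx"],m["cy"]]
def snap(n,name,box=None,s=1):
    im=arm.snapshot(n)[:,:,::-1]
    cv2.imwrite(f"pics/{name}_raw.png",im)
    if box: im=im[box[1]:box[3],box[0]:box[2]]
    cv2.imwrite(f"pics/{name}.png",cv2.resize(im,None,fx=s,fy=s,interpolation=cv2.INTER_CUBIC))
def crop(src,name,box,s):
    im=cv2.imread(f"pics/{src}_raw.png")[box[1]:box[3],box[0]:box[2]]
    cv2.imwrite(f"pics/{name}.png",cv2.resize(im,None,fx=s,fy=s,interpolation=cv2.INTER_CUBIC))
E
python3 - <<'E'
from h import *
for n in("top","side"):
    print(arm.camera_model(n)); snap(n,n+"0")
print(arm.get_state())
E
```

```text
{'vertical_fov': 42.57396447289354, 'cx': 250.52069242227333, 'cy': 196.043107865889, 'k1': -0.015060909389708332, 'eye': array([ 282.53669468,   -6.28053635, 1312.2427691 ]), 'rotation': array([-2.91250758, -0.00521213, -1.61044405])}
{'vertical_fov': 43.456525694211706, 'cx': 251.2669539928966, 'cy': 187.66469251845194, 'k1': -0.0856686341545701, 'eye': array([-231.02288908, -806.66623743,  912.47845804]), 'rotation': array([-2.19768004,  0.00622783, -0.77992425])}
{'time': 0.1, 'qpos': array([ 1.14200857e+00,  3.14134404e-01, -4.79570397e-02,  1.21021820e+00,
        2.96043960e-05,  1.57083912e+00]), 'qd': array([-6.77530854e-04, -1.51448848e-04,  2.46098733e-03,  8.18558028e-05,
       -1.60425570e-03, -2.54257342e-04]), 'joint_efforts': array([-1.24717000e-03, -5.40768600e+01,  3.40539765e+01,  1.12451543e-02,
       -3.40790734e-05,  1.55405459e-06]), 'eef_pos': array([249.25012091, 545.242812  , 249.54296813]), 'eef_rot': array([ 3.12207534,  1.56928272, -2.01914422]), 'ft_force': array([-0.53519142,  0.00258631, -0.89537039]), 'wrist_torque': array([-0.02276731,  0.02832028,  0.01243337]), 'gripper_width': 1.0024945099301403}
```

View pics/top0.png

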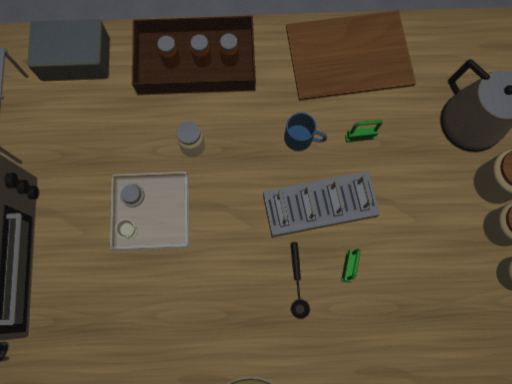

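View pics/side0.png

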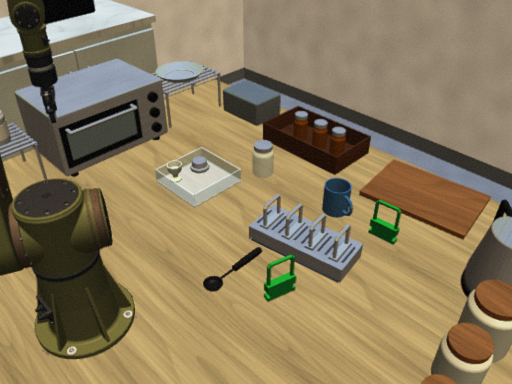

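```bash
sed -i 's/np.array(m\["rotation"\],float)/Rot.from_euler("xyz",m["rotation"]).as_matrix()/; 2a from scipy.spatial.transform import Rotation as Rot' h.py
python3 - <<'E'
from h import *
crop("top0","t1",(255,165,385,240),6); crop("side0","s1",(235,185,375,285),5)
crop("top0","t2",(100,165,200,255),6)
print(proj("top",[0,0,0]),proj("side",[0,0,0]))
E
```

```text
[249.74534896 427.962601  ] [ 85.13925811 316.96907602]
```

View pics/t1.png

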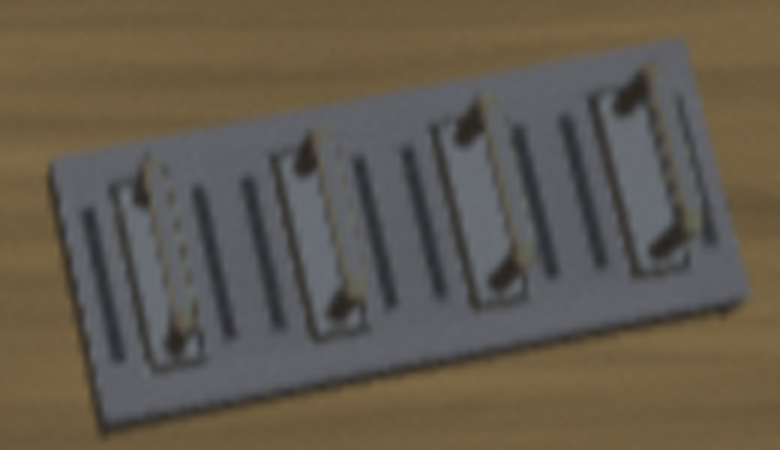

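View pics/s1.png

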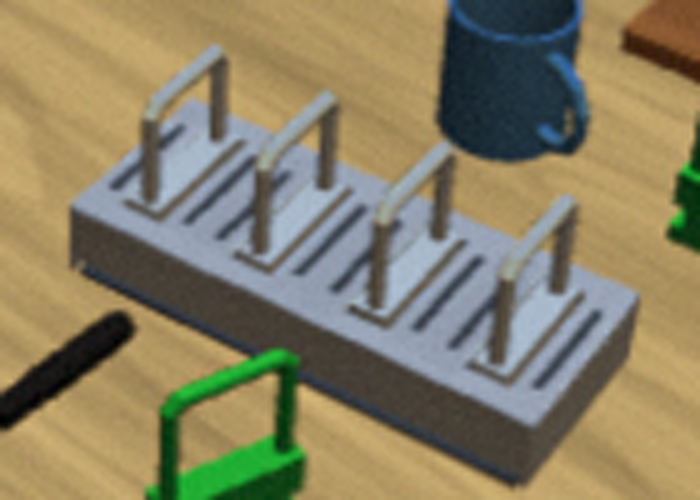

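View pics/t2.png

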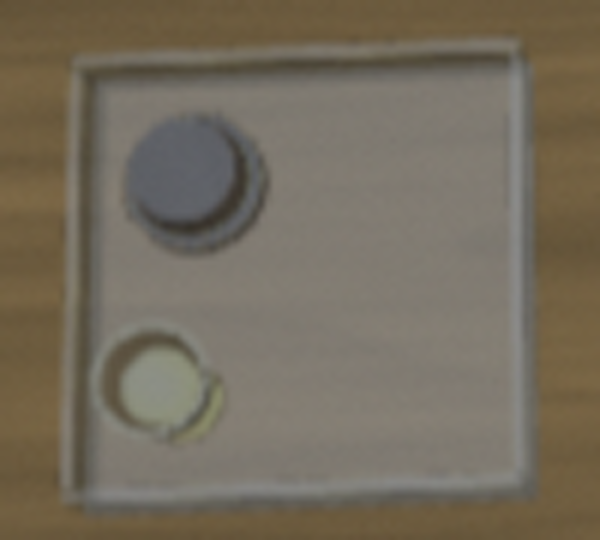

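```bash
cat > fit.py <<'E'
from h import *
from scipy.optimize import least_squares
T=lambda x,y:(255+x/6,165+y/6)
S=lambda x,y:(235+x/5,185+y/5)
D=lambda x,y:(100+x/6,165+y/6)
ys=[108,36,-36,-108]
obs=[("top",(60,144,50),T(50,160)),("top",(60,-144,50),T(687,38)),("top",(-60,-144,50),T(747,296)),("top",(-60,144,50),T(104,424)),
("side",(60,144,50),S(190,100)),("side",(60,-144,50),S(638,297)),("side",(-60,-144,50),S(527,427)),("side",(-60,144,50),S(73,206))]
for y,b in zip(ys,[((160,165),(188,325)),((322,135),(353,295)),((487,100),(523,262)),((654,72),(690,232))]):
    for sx,q in zip((32,-32),b): obs.append(("top",(sx,y,117),T(*q)))
for y,b in zip(ys,[((218,52),(150,112)),((332,100),(263,160)),((448,152),(382,212)),((572,205),(507,268))]):
    for sx,q in zip((32,-32),b): obs.append(("side",(sx,y,117),S(*q)))
def res(p,o):
    c,s=np.cos(p[2]),np.sin(p[2]); R=np.array([[c,-s,0],[s,c,0],[0,0,1]])
    return np.concatenate([proj(n,R@P+[p[0],p[1],0])-q for n,P,q in o])
if __name__=="__main__":
    for o in (obs,[x for x in obs if x[0]=="top"],[x for x in obs if x[0]=="side"]):
        r=least_squares(res,[560,-180,.2],args=(o,)); print(r.x,np.abs(r.fun).max(),np.sqrt((r.fun**2).mean()))
    r=least_squares(res,[560,-180,.2],args=(obs,)); print(r.fun.reshape(-1,2).round(1).tolist())
    p=r.x; c,s=np.cos(p[2]),np.sin(p[2])
    for y in ys: print("bar",p[0]-s*y,p[1]+c*y)
    do=[("top",(100,100,50),D(72,60)),("top",(100,-100,50),D(522,40)),("top",(-100,-100,50),D(532,490)),("top",(-100,100,50),D(68,498))]
    r=least_squares(res,[560,250,0],args=(do,)); print("dish",r.x,r.fun.round(1))
    print("timer",at("top",*D(183,168),34),"cup",at("top",*D(155,378),58))
E
python3 fit.py
python3 -c "
from h import *
crop('side0','s2',(145,140,255,210),6)"
```

```text
[ 5.49924700e+02 -2.11179467e+02  1.49224788e-01] 1.7833529115025044 0.7805194558468278
[ 5.49304297e+02 -2.09858154e+02  1.51771378e-01] 1.6321149113248623 0.7945000080071737
[ 5.50129299e+02 -2.12838528e+02  1.44740270e-01] 1.2233150463572997 0.4831186159329989
[[0.4, -0.4], [0.2, 0.4], [1.2, 0.8], [0.4, -0.0], [-0.3, -0.5], [-0.1, -0.2], [0.4, 0.5], [-1.8, -0.1], [-0.8, 0.6], [-0.2, -1.3], [0.4, 0.3], [0.8, -1.7], [0.9, 1.0], [0.8, -1.5], [0.9, 0.5], [1.0, -1.8], [-0.5, -0.3], [-0.3, -0.8], [-1.1, -0.4], [-0.4, -0.2], [-0.9, -0.8], [-0.4, 0.1], [-1.1, -0.9], [-0.2, 0.1]]
bar 533.8681697095581 -104.37971077915287
bar 544.5725234899539 -175.57954792885516
bar 555.2768772703498 -246.77938507855743
bar 565.9812310507457 -317.9792222282597
dish [5.50007514e+02 2.39925107e+02 3.09886088e-03] [ 0.2 -0.7  0.5 -0.4 -0.1 -0.5 -0.7  1.4]
timer [600.72191819 294.69549782  34.        ] cup [502.45505561 299.62659495  58.        ]
```

View pics/s2.png

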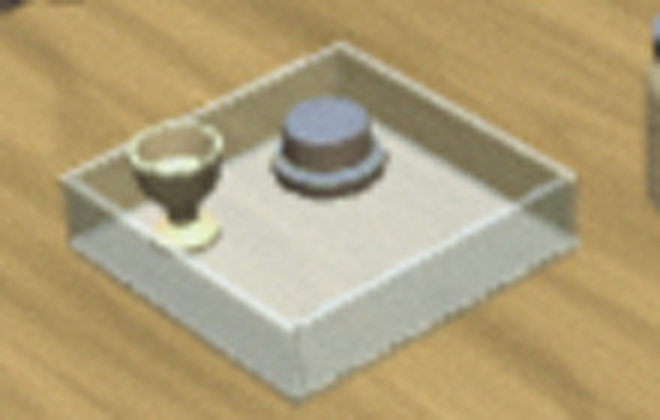

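```bash
cat > go.py <<'E'
import sys
from h import *
from scipy.spatial.transform import Rotation as Rot
def go(x,y,z,yaw):
    s=arm.get_state(); R=Rot.from_euler("xyz",s["eef_rot"]).as_matrix()
    print("t",round(s["time"],2),"pos",s["eef_pos"].round(1),"F",s["ft_force"].round(1),"q",s["qpos"].round(2),"g",round(s["gripper_width"],3))
    print("toolx",R[:,0].round(3),"z",R[:,2].round(3))
    print("shift tool",(R.T@(np.array([x,y,z])-s["eef_pos"])).round(1))
    d=np.array([-np.sin(yaw),np.cos(yaw),0]); l=R.T@d
    a=np.degrees(np.arctan2(-l[1],l[2])); a=(a+90)%180-90
    print("turn about x",round(a,1), "alt",round(a-180*np.sign(a),1))
if __name__=="__main__": go(*map(float,sys.argv[1:5]))
E
python3 go.py 534 -104.5 200 0.149
```

```text
t 0.1 pos [249.3 545.2 249.5] F [-0.5  0.  -0.9] q [ 1.14  0.31 -0.05  1.21  0.    1.57] g 1.002
toolx [-0.001 -0.001 -1.   ] z [ 0.416  0.909 -0.002]
shift tool [  50.2 -529.1 -472.4]
turn about x -33.1 alt 146.9
```

```bash
python3 -m handwheel '60 0 -42 -38 -6; 60 0 -84 -76 -13; 60 0 -126 -114 -20; 60 0 -168 -152 -27; 60 0 -210 -190 -33'; python3 go.py 534 -104.5 180 0.149
```

```text
time: 0.72
eef_pos: [361.5, 283.3, 249.6]
eef_rot: [2.595, 1.569, -1.966]
ft_force: [1.3, -0.2, 1.0]
gripper_width: 0.703
t 0.72 pos [361.5 283.3 249.6] F [ 1.3 -0.2  1. ] q [ 0.67  0.05 -0.37  1.15 -0.    0.51] g 0.703
toolx [-0.001 -0.002 -1.   ] z [-0.151  0.989 -0.002]
shift tool [  70.1 -112.2 -409.3]
turn about x 0.1 alt -179.9
```

```bash
python3 -m handwheel '50 0 -16 -56 0; 50 0 -32 -112 0; 50 15 -48 -168 0; 50 30 -64 -224 0; 50 45 -80 -280 0'; python3 go.py 534 -104.5 180 0.149
```

```text
time: 1.35
eef_pos: [483.1, 16.6, 204.4]
eef_rot: [2.641, 1.569, -1.92]
ft_force: [1.6, 1.2, 0.6]
gripper_width: 0.584
t 1.35 pos [483.1  16.6 204.4] F [1.6 1.2 0.6] q [ 0.04  0.12 -0.4   1.05 -0.   -0.12] g 0.584
toolx [-0.001 -0.001 -1.   ] z [-0.15   0.989 -0.001]
shift tool [  24.6  -32.1 -127.4]
turn about x 0.1 alt -179.9
```

```bash
python3 -m handwheel '50 0 -14 -55 0; 50 10 -28 -110 0; 50 24 -32 -127 0; 50 24 -32 -127 0; 50 24 -32 -127 0'; python3 go.py 534 -104.5 117 0.149
python3 - <<'E'
from h import *
snap("top","t3",(255,150,385,240),6);snap("side","s3",(235,130,375,285),5)
E
```

```text
time: 1.98
eef_pos: [533.2, -103.0, 180.5]
eef_rot: [1.856, 1.569, -2.704]
ft_force: [-0.1, 0.2, -0.1]
gripper_width: 0.584
t 1.98 pos [ 533.2 -103.   180.5] F [-0.1  0.2 -0.1] q [-0.19  0.25 -0.3   1.03 -0.   -0.34] g 0.584
toolx [-0.001 -0.001 -1.   ] z [-0.152  0.988 -0.   ]
shift tool [63.5 -0.7 -1.6]
turn about x 0.2 alt -179.8
```

View pics/t3.png

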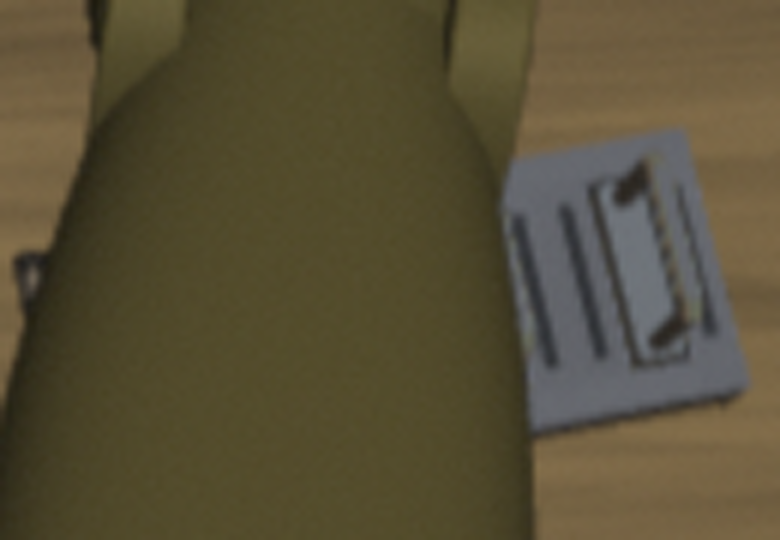

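View pics/s3.png

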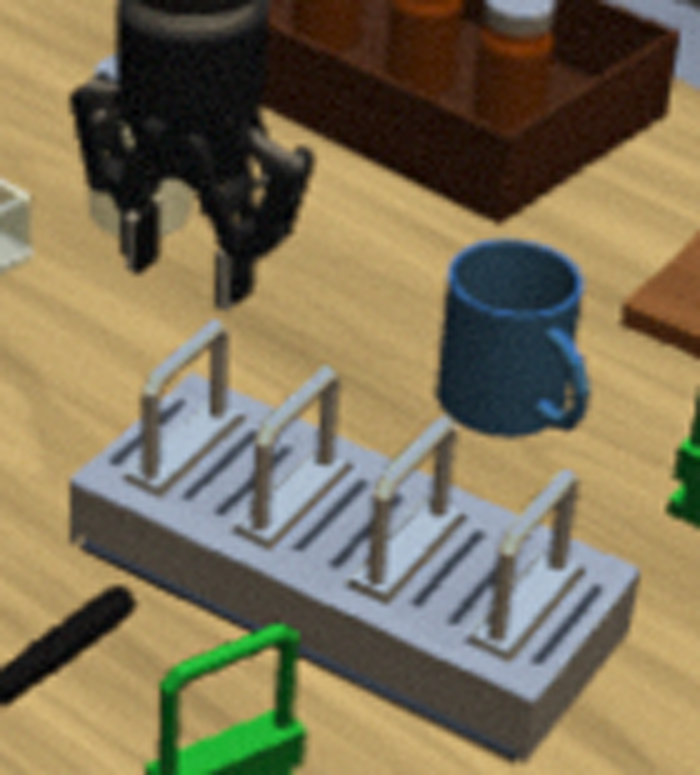

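```bash
python3 -m handwheel '50 30 -1 -1 0; 50 62 -1 -2 0; 50 62 -1 -2 0; 0 62 -1 -2 0; 0 62 -1 -2 0' 25; python3 -m handwheel '0 0 0 0 0; 0 0 0 0 0; 0 0 0 0 0; 0 0 0 0 0; 0 0 0 0 0'; python3 go.py 534 -104.5 117 0.149
```

```text
time: 2.7
eef_pos: [536.1, -104.6, 120.8]
eef_rot: [-2.314, 1.568, -0.59]
ft_force: [0.7, -0.1, -0.5]
gripper_width: 0.167
time: 3.32
eef_pos: [535.9, -103.5, 120.9]
eef_rot: [-1.391, 1.568, 0.334]
ft_force: [-1.2, 6.1, -2.1]
gripper_width: 0.103
t 3.33 pos [ 535.9 -103.5  120.9] F [-1.2  6.1 -2.1] q [-0.19  0.3  -0.38  0.89  0.   -0.35] g 0.103
toolx [ 0.002  0.001 -1.   ] z [-0.153  0.988  0.   ]
shift tool [ 3.9  2.  -0.7]
turn about x 0.3 alt -179.7
```

```bash
python3 -m handwheel '0 0 0 2 0; 0 0 0 4 0; 0 0 0 6 0; 0 0 0 6 0; 0 0 0 6 0'; python3 -m handwheel '0 0 0 -3 0; 0 0 0 -6 0; 0 0 0 -10 0; 0 0 0 -12 0; 0 0 0 -12 0'; python3 go.py 534 -104.5 117 0.149
```

```text
time: 3.95
eef_pos: [535.5, -100.0, 121.2]
eef_rot: [-2.69, 1.565, -0.966]
ft_force: [1.0, -7.8, -4.3]
gripper_width: 0.099
time: 4.58
eef_pos: [536.0, -104.2, 121.2]
eef_rot: [-0.278, 1.558, 1.449]
ft_force: [-4.5, 25.5, 5.9]
gripper_width: 0.106
t 4.58 pos [ 536.  -104.2  121.2] F [-4.5 25.5  5.9] q [-0.2   0.3  -0.37  0.9   0.01 -0.36] g 0.106
toolx [ 0.002  0.013 -1.   ] z [-0.156  0.988  0.012]
shift tool [ 4.2  2.1 -0.1]
turn about x 0.4 alt -179.6
```

```bash
python3 -m handwheel '0 0 0 2 0; 50 0 0 2 0; 50 0 0 2 0; 50 0 0 2 0; 50 -20 0 2 0'; python3 -m handwheel '50 -35 0 0 0; 50 -50 0 0 0; 50 -50 0 -40 0; 50 -50 0 -70 0; 50 -50 0 -70 0'; python3 go.py 545 -173.5 119 0.149
```

```text
time: 5.2
eef_pos: [534.5, -102.6, 140.2]
eef_rot: [-0.054, 1.558, 1.673]
ft_force: [1.1, -0.8, -1.0]
gripper_width: 0.585
time: 5.82
eef_pos: [545.6, -174.1, 188.7]
eef_rot: [-0.047, 1.558, 1.677]
ft_force: [-0.4, -0.3, -0.4]
gripper_width: 0.584
t 5.83 pos [ 545.6 -174.1  188.7] F [-0.4 -0.3 -0.4] q [-0.32  0.3  -0.21  1.07  0.01 -0.47] g 0.584
toolx [-0.001  0.013 -1.   ] z [-0.153  0.988  0.013]
shift tool [69.7  0.5 -0.2]
turn about x 0.2 alt -179.8
```

```bash
python3 -m handwheel '50 35 0 0 0; 50 69 0 0 0; 50 69 0 0 0; 0 69 0 0 0; 0 69 0 0 0' 25; python3 -m handwheel '0 0 0 0 0; 0 0 0 0 0; 0 0 0 0 0; 0 0 0 0 0; 0 0 0 0 0';  python3 -m handwheel '0 0 0 2 0; 0 0 0 4 0; 0 0 0 6 0; 0 0 0 6 0; 0 0 0 6 0'
```

```text
time: 6.45
eef_pos: [546.7, -173.4, 121.4]
eef_rot: [-0.257, 1.559, 1.467]
ft_force: [0.3, 0.3, 0.3]
gripper_width: 0.163
time: 7.08
eef_pos: [546.6, -173.4, 121.5]
eef_rot: [-0.26, 1.559, 1.464]
ft_force: [-0.5, -0.4, 1.2]
gripper_width: 0.102
time: 7.7
eef_pos: [545.9, -167.5, 121.8]
eef_rot: [-0.291, 1.559, 1.434]
ft_force: [-0.2, -1.8, 1.6]
gripper_width: 0.104
```

```bash
python3 -m handwheel '0 0 0 1 0; 0 0 0 2 0; 0 0 0 2 0; 0 0 0 2 0; 0 0 0 2 0'; python3 -m handwheel '0 0 0 -4 0; 0 0 0 -8 0; 0 0 0 -12 0; 0 0 0 -16 0; 0 0 0 -16 0'; python3 -m handwheel '0 0 0 0 0; 0 0 0 0 0; 0 0 0 0 0; 0 0 0 0 0; 0 0 0 0 0'
```

```text
time: 8.32
eef_pos: [545.7, -165.9, 121.9]
eef_rot: [-0.321, 1.56, 1.404]
ft_force: [0.2, -4.7, 0.4]
gripper_width: 0.103
time: 8.95
eef_pos: [548.1, -181.5, 121.7]
eef_rot: [-0.306, 1.559, 1.418]
ft_force: [0.2, 3.4, 2.9]
gripper_width: 0.102
time: 9.57
eef_pos: [548.1, -181.4, 121.7]
eef_rot: [-0.298, 1.558, 1.427]
ft_force: [0.3, 1.8, 1.5]
gripper_width: 0.105
```

```bash
python3 -m handwheel '0 0 0 3 0; 0 0 0 6 0; 0 0 0 8 0; 0 0 0 8 0; 0 0 0 8 0' 60; python3 -m handwheel '0 -6 0 0 0; 0 -12 0 0 0; 0 -18 0 0 0; 0 -24 0 0 0; 0 -30 0 0 0'; python3 go.py 545 -173.5 119 0.149
```

```text
time: 10.2
eef_pos: [546.8, -173.5, 121.6]
eef_rot: [-0.273, 1.558, 1.451]
ft_force: [0.3, -0.2, -1.8]
gripper_width: 0.088
time: 10.82
eef_pos: [546.8, -173.9, 152.1]
eef_rot: [-0.295, 1.559, 1.429]
ft_force: [-0.2, -0.1, -2.8]
gripper_width: 0.088
t 10.82 pos [ 546.8 -173.9  152.1] F [-0.2 -0.1 -2.8] q [-0.31  0.32 -0.26  0.99  0.01 -0.47] g 0.088
toolx [ 0.002  0.012 -1.   ] z [-0.153  0.988  0.012]
shift tool [33.1  1.8  0.3]
turn about x 0.2 alt -179.8
```

```bash
python3 -m handwheel '0 -10 0 0 0; 0 -20 0 0 0; 0 -40 0 0 0; 0 -70 0 0 0; 0 -110 0 0 0'; python3 -m handwheel '0 -20 0 0 0; 0 -30 0 0 0; 0 -30 0 0 0; 0 -30 0 0 0; 0 -30 0 0 0'; python3 go.py 550 195 290 0.003
python3 - <<'E'
from h import *
snap("side","s4",(205,100,375,285),4)
E
```

```text
time: 11.45
eef_pos: [546.0, -175.1, 262.8]
eef_rot: [-0.173, 1.558, 1.551]
ft_force: [0.6, -0.3, -2.7]
gripper_width: 0.086
time: 12.08
eef_pos: [545.4, -175.2, 291.6]
eef_rot: [-0.026, 1.557, 1.698]
ft_force: [-0.3, -1.1, -2.5]
gripper_width: 0.088
t 12.07 pos [ 545.4 -175.2  291.6] F [-0.3 -1.1 -2.5] q [-0.32  0.25 -0.03  1.29  0.01 -0.47] g 0.088
toolx [-0.002  0.013 -1.   ] z [-0.153  0.988  0.013]
shift tool [  6.5 -61.1 365.1]
turn about x 8.6 alt -171.4
```

View pics/s4.png

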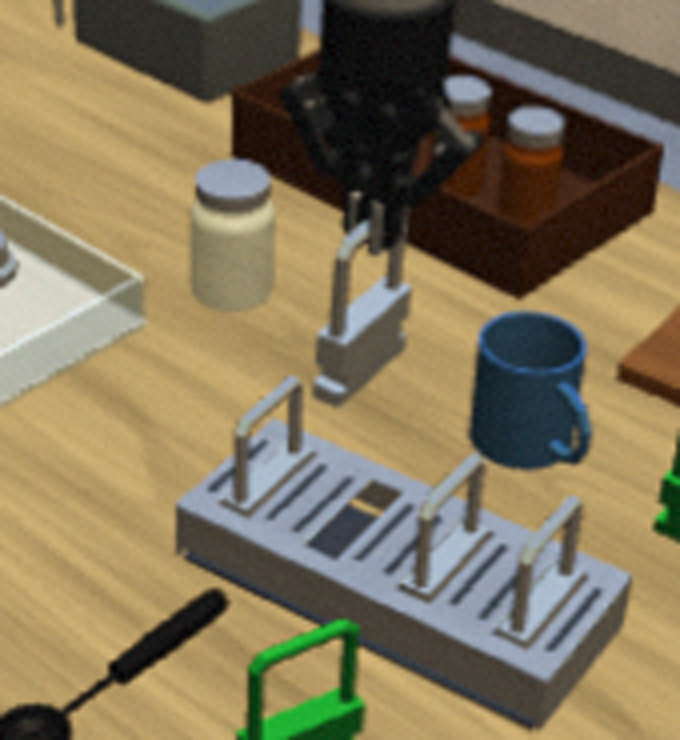

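```bash
python3 -m handwheel '0 0 -3 18 1; 0 0 -8 48 2; 0 0 -15 85 3; 0 0 -22 125 4; 0 0 -28 165 5'; python3 -m handwheel '0 0 -6 40 1; 0 0 -12 80 2; 0 0 -19 115 3; 0 0 -24 140 3; 0 0 -26 150 3'; python3 go.py 550 193 200 0.003
```

```text
time: 12.75
eef_pos: [547.7, -6.7, 293.6]
eef_rot: [0.086, 1.557, 1.722]
ft_force: [0.7, -0.2, -2.6]
gripper_width: 0.088
time: 13.38
eef_pos: [563.8, 145.8, 295.0]
eef_rot: [0.195, 1.557, 1.78]
ft_force: [0.4, -1.1, -2.0]
gripper_width: 0.088
t 13.38 pos [563.8 145.8 295. ] F [ 0.4 -1.1 -2. ] q [ 0.25  0.27 -0.01  1.29  0.01  0.23] g 0.088
toolx [-0.003  0.013 -1.   ] z [-0.015  1.     0.013]
shift tool [95.6 12.8 46.1]
turn about x 0.7 alt -179.3
```

```bash
python3 -m handwheel '0 0 3 15 0; 0 0 8 32 0; 0 20 12 45 1; 0 50 13 46 1; 0 80 13 46 1'; python3 -m handwheel '0 10 0 0 0; 0 20 0 0 0; 0 20 0 0 0; 0 20 0 0 0; 0 20 0 0 0'; python3 go.py 550 193 123 0.003
python3 - <<'E'
from h import *
snap("side","s5",(140,80,260,210),6)
snap("top","t5")
E
```

```text
time: 14.0
eef_pos: [549.5, 193.2, 215.1]
eef_rot: [0.169, 1.557, 1.737]
ft_force: [-0.5, 0.3, -3.3]
gripper_width: 0.088
time: 14.62
eef_pos: [550.0, 193.6, 196.0]
eef_rot: [0.068, 1.557, 1.636]
ft_force: [0.2, -0.5, -2.4]
gripper_width: 0.088
t 14.62 pos [550.  193.6 196. ] F [ 0.2 -0.5 -2.4] q [ 0.33  0.31 -0.18  1.08  0.01  0.33] g 0.088
toolx [-0.001  0.014 -1.   ] z [0.003 1.    0.014]
shift tool [72.9 -0.1 -1.6]
turn about x -0.3 alt 179.7
```

View pics/s5.png

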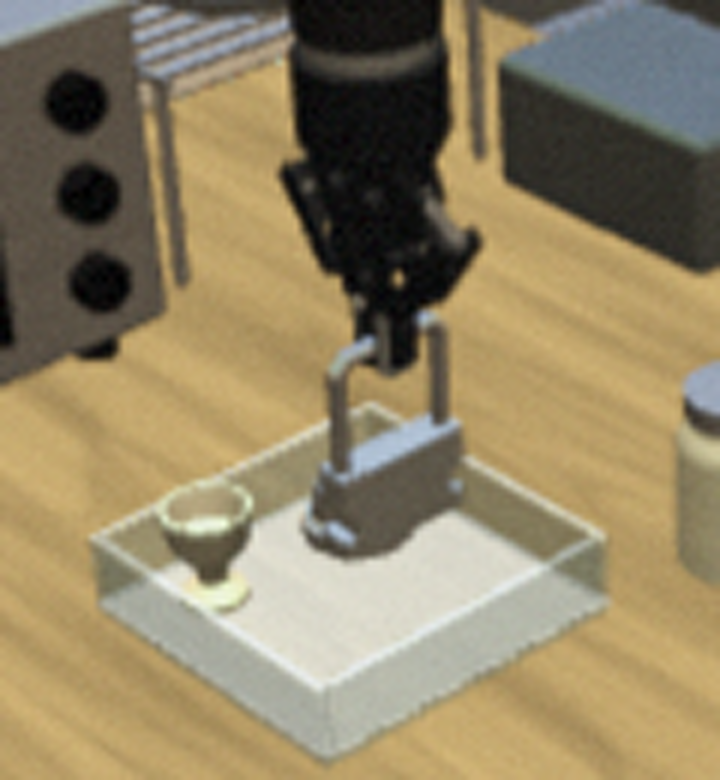

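View pics/t5.png

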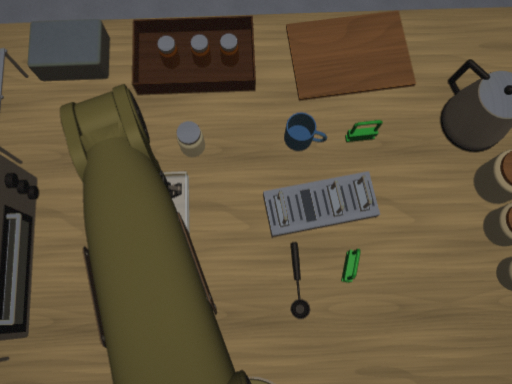

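```bash
python3 -m handwheel '0 12 0 0 0; 0 28 0 0 0; 0 44 0 -1 0; 0 56 0 -1 0; 0 62 0 -1 0'; python3 -m handwheel '0 2 0 0 0; 0 4 0 0 0; 0 6 0 0 0; 0 7 0 0 0; 0 7 0 0 0'; python3 -m handwheel '0 1 0 0 0; 0 2 0 0 0; 0 3 0 0 0; 0 3 0 0 0; 0 3 0 0 0';python3 go.py 550 193 123 0.003
```

```text
time: 15.35
eef_pos: [549.0, 193.2, 132.3]
eef_rot: [0.224, 1.557, 1.792]
ft_force: [0.1, 0.3, -2.7]
gripper_width: 0.089
time: 15.98
eef_pos: [549.0, 193.3, 125.4]
eef_rot: [0.216, 1.557, 1.784]
ft_force: [0.1, 0.5, -3.2]
gripper_width: 0.089
time: 16.6
eef_pos: [549.4, 193.9, 123.8]
eef_rot: [0.109, 1.556, 1.677]
ft_force: [-2.1, 0.7, 8.0]
gripper_width: 0.092
t 16.6 pos [549.4 193.9 123.8] F [-2.1  0.7  8. ] q [ 0.33  0.36 -0.28  0.92  0.01  0.33] g 0.092
toolx [-0.002  0.014 -1.   ] z [0.003 1.    0.014]
shift tool [ 0.8 -0.6 -0.9]
turn about x -0.3 alt 179.7
```

Run:
```python
from h import *
snap("side","s6",(140,80,260,210),6)
```

```text
(no output)
```

View pics/s6.png

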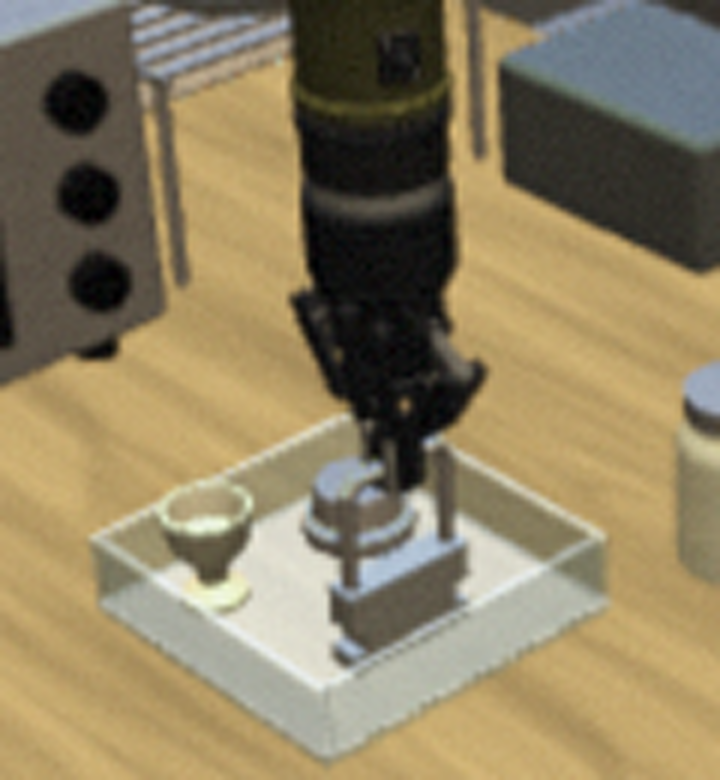

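```bash
python3 -m handwheel '0 0 0 0 0; 0 0 0 0 0; 0 0 0 0 0; 12 0 0 0 0; 16 0 0 0 0' 20; python3 -m handwheel '25 0 0 0 0; 40 0 0 0 0; 40 0 0 0 0; 40 0 0 0 0; 40 0 0 0 0'; python3 -m handwheel '40 -10 0 0 0; 40 -30 0 0 0; 40 -60 0 0 0; 40 -100 0 0 0; 40 -120 0 0 0'
python3 - <<'E'
from h import *
snap("side","s7",(140,80,260,210),6)
E
```

```text
time: 17.27
eef_pos: [549.6, 193.9, 123.9]
eef_rot: [0.083, 1.556, 1.651]
ft_force: [0.2, 0.8, 0.1]
gripper_width: 0.188
time: 17.9
eef_pos: [549.6, 193.9, 123.9]
eef_rot: [0.089, 1.556, 1.657]
ft_force: [0.2, 0.7, 0.5]
gripper_width: 0.467
time: 18.52
eef_pos: [550.7, 192.5, 247.1]
eef_rot: [-0.141, 1.555, 1.427]
ft_force: [0.8, -0.7, 0.1]
gripper_width: 0.466
```

View pics/s7.png

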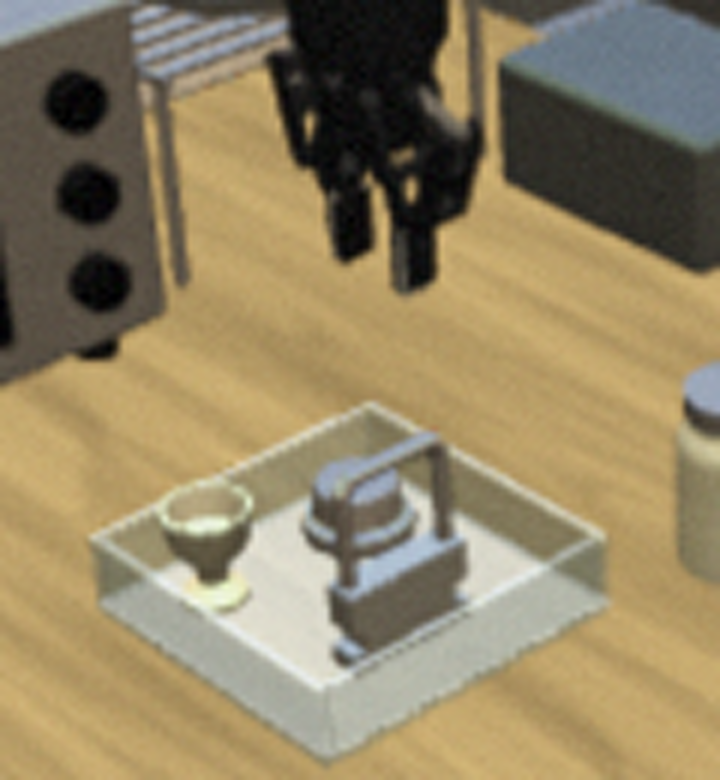

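```bash
python3 -m handwheel '40 0 0 0 0; 40 0 0 0 0; 40 0 0 0 0; 40 0 0 0 0; 40 0 0 0 0'
python3 - <<'E'
from h import *
snap("side","s8")
E
```

```text
time: 19.2
eef_pos: [551.4, 192.7, 248.7]
eef_rot: [-0.243, 1.554, 1.326]
ft_force: [0.6, -0.4, -0.1]
gripper_width: 0.468
```

View pics/s8.png

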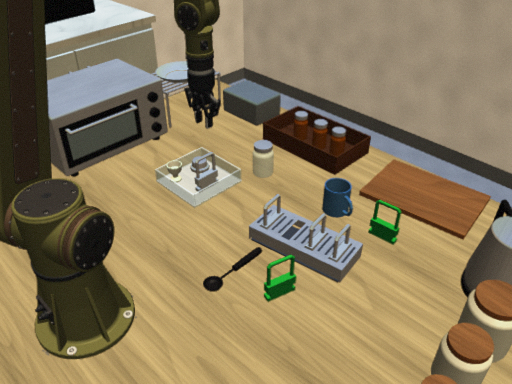

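The picture shows the divider upright in the dish at about (205,175). The other three are still seated in the rack, and nothing else has moved.

```bash
python3 -c "
from rig import arm
print(arm.job_done())"
```

```text
the job is handed in; nothing more can be done
None
```

The loose divider was div_b, second from the left. It now stands upright on the floor of the dish, in the free half beside the egg cup and timer knob.

- **Finding it:** I gripped and rocked div_a first. It was firm, moving about 2 mm each way from the middle: 8 N to the left, and up to 25 N to the right, harder than the 5 N test needs. Div_b moved 6 mm left at 1.8 N and about 8 mm each way in all, at under 5 N. I did not test div_c or div_d, since div_b had already given both ways.
- **Moving it:** Div_b came straight up, with the wrist reading close to its 3 N weight. I lowered it until it touched the dish floor at the expected height (123.8 mm, about 8 N net) and only then let go.
- **Last checks:** After I backed the gripper off, the side picture showed div_b upright and the other three dividers seated. The dish, egg cup, timer, mug, jar, spoon and green look-alikes all looked where they had been. I handed in at about 19 s. I judged the dish's final position by eye from the side camera and did not re-measure it.

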